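# Vent the gas syringe and draw its piston to the band

## Task

Reset the bench gas syringe for a leak check: first, with the blue-knobbed piston still fully home, press the yellow vent plunger all the way down to its stop and let it spring back up. Then take the blue knob and draw the piston rod straight up, without wrenching it sideways, until the whole red band has come out above the blue collar but none of the black band has, and finish there, still holding the rod steady in the gripper. Leave the bottles and the tube rack where they stand.

Things in the scene. Friction and masses are not known exactly. Their poses are not given: they have to be found in the camera images.
- station: Gas-syringe station fixed to the bench at any yaw: blue base plate 100 mm (own x) by 250 mm (own y), 20 mm thick; origin at the centre of its underside on the bench, z up. Along own y: upright syringe barrel at -75 mm, round pressure gauge in the middle (44 mm across, top 53 mm above the bench), vent plunger at +75 mm; a brass pipe joins them.
- mouth (a point): Centre of the barrel's mouth, on the bore's axis at the top face of the blue collar, 120 mm above the bench. Clear upright barrel 33 mm across with a blue collar 42 mm across and 15 mm tall at its top; vertical bore 22 mm across and 95 mm deep below the mouth.
- rod: Loose white piston rod, 20 mm across, upright in the bore, foot on the bore floor; about 120 g, only the gripper can hold it up. Origin at the centre of its foot, z up the rod. 140 mm over all. Red band 53 to 63 mm above the foot, black band 31 to 41 mm. The whole red band is clear of the collar once the rod is drawn up 42 mm from home; the black band begins to show at 54 mm.
- rod_knob (a point): Middle of the rod's blue round knob, 32 mm across and 30 mm tall, on the rod's axis 125 mm above its foot: at home it is 150 mm above the bench and the knob's top is at 165 mm. Its underside is then 15 mm above the collar.
- vent (a joint): Stroke of the yellow vent plunger in m: 0 up, 0.010 fully down on its stop. It goes straight down; the spring needs about 2 N to start and 7 N at the stop, and brings it back up by itself.
- vent_top (a point): Centre of the top of the vent plunger's round yellow head, 36 mm across; 80 mm above the bench when up, 70 mm when fully down. It stands on a steel body 34 mm across.
- bottle_a: Bystander: white bottle with a red cap, 46 mm across, 75 mm tall, beside the station; origin at the centre of its underside.
- bottle_b: Bystander: the other such bottle, same sizes.
- tube_rack: Bystander: blue block 50 by 150 mm, 45 mm tall, with three capped tubes up to 89 mm above the bench; it stands along the station's other long side; origin at the centre of its underside.
Mind the look-alikes: they are no part of the job. Leave any orange or turquoise look-alike of the rod alone.

How it is judged (in metres and radians):
On the way, in this order (a step that is already met when the one before it is completed fails the run):
1. the vent plunger is pressed down to its stop while the piston is still home (value of joint vent above 0.0085 m and z of rod in the frame of station below 0.031 m), for 0.1 s.
2. the vent plunger has sprung back up, the piston still home (value of joint vent below 0.002 m and z of rod in the frame of station below 0.031 m), for 0.1 s.
3. the piston is held with the red band out and the black band in (z of rod in the frame of station between 0.0665 and 0.0795 m and contact force between the fingers and rod above 1 N and linear speed of rod below 0.01 m/s), for 0.2 s.
At the end, for the whole second after the job is handed in: The rod is held by the fingers, still, 41.5 to 54.5 mm above its home in the bore (whole red band out, black band in), its axis within 0.07 rad of the bore's and its knob within 8 mm of the bore's axis; the vent plunger is up (all of step 3 and horizontal distance between rod_knob and mouth below 0.008 m and angle between the z axis of rod and the z axis of station, either way round below 0.07 rad and value of joint vent below 0.002 m); the arm keeps its last pose, push and grip.
It fails at once if the rod is drawn well past the black band (z of rod in the frame of station above 0.089 m).
It fails at once if the rod is wrenched out of line with the bore (angle between the z axis of rod and the z axis of station, either way round above 0.1 rad).
It fails at once if the rod is forced hard against the barrel (contact force between rod and station above 40 N).
It fails at once if a bottle or the tube rack is disturbed (distance of any of bottle_a, bottle_b, tube_rack from where it was at the start of the episode above 0.015 m or angle between any of bottle_a, bottle_b's own z axis and vertical above 0.3 rad).
It also fails if it takes over 40 s, if anything falls off the work surface, if the arm or the gripper's body presses on something with over 40 N, if the wrist force passes 120 N, or if a joint passes its speed limit or range.

## Robot

A 6-joint arm with a two-finger parallel gripper is mounted at the origin on the work surface. World frame = base frame: x ahead of the robot, y to its left, z up, the work surface at z = 0. Lengths are in mm, angles in rad, forces in N, time in s.
With the tool pointing down it reaches from about 275 to 750 mm from the base axis. Payload 10.2 kg.
Tool frame: the origin (TCP) lies midway between the tips of the shut fingers; the grasp point (between the pads) lies 19 mm behind it; x points along the fingers, y is the direction in which the jaws open and shut, and the axes are right-handed (so a half turn about x gives the same grasp; the last joint's range is limited). The gripper opens to 85 mm and grips with 20 to 120 N. Pads are 22 mm wide; open, the fingers measure 114 mm over their backs; the gripper's body (76 mm by 85 mm) begins 54 mm behind the grasp point. The pads swing forward as they close: fully open they stand 13 mm farther back than shut.
Start: joints at [1.047, 0.313, 1.498, -0, 1.331, -0.223], TCP at [155.562, 501.43, 231.294] pointing down, gripper open.
Joint ranges: [-2.94, 2.94], [-0.97, 2.17], [0.19, 2.56], [-1.23, 4.37], [0.02, 3.11], [-2.88, 2.88]. Speed limits (rad/s): [2.39, 2.39, 3.01, 3.14, 3.14, 3.14].

## Interface

Orientations are given as a unit quaternion [w, x, y, z].
In Python, from rig import sense, capture, get_calibration, finish_job gives the robot as it stands.
- The arm moves only by the tool jog_arm, never from a script. Its argument "increments" is a list of rows, each an object of numbers: "rx", "ry", "rz": the turn, a rotation vector about the tool's x, y, z in rad; "x", "y", "z": the shift along the tool's x, y, z in mm; "hand": the finger opening in mm, from 0 to 85.4. A call has 1 to 5 rows; each row shifts and turns the commanded pose from where the row before left it, along the tool's axes as they then stand; what a row does not reach is not made up. A row lasts 1/8 s, in which the tool goes at most 62.5 mm and 10.7 degrees, less where a joint would pass 70% of its speed; a pose out of reach is approached as far as the arm can. A call with a gripper value outside its range is refused whole. The fingers move at their own pace and stop on an object; "force" is the grip in N (left out, the last holds). Time passes only in rows, so rows that do not move let the fingers close. It gives the time, the measured TCP pose, the force and the opening at its end, in the units of the state.
- sense(): the state, without advancing time (a new reading comes with each control period).
- capture(name): name is "scene" or "top"; returns the picture (400x640x3 uint8, red, green, blue); there is no depth.
- get_calibration(name): a dict with "camera_matrix" (3x3 intrinsics, pixels), "R" (3x3) and "t" (3): a world point X has camera coordinates R X + t. Camera axes: x right, y down, z forward; pixel columns grow to the right and rows downward; lengths in mm; the calibration is good to about 2 mm. A picture is of the moment at which its call begins. get_calibration takes no time and is no camera call.
- finish_job(): hands the job in, once; it reports no verdict.
The state is a dict: "time_s": time; "joints": joint angles; "dq": joint speeds; "tau": joint torques, N m; "eef_pos": TCP position; "ee_rot": TCP orientation; "force": force on the tool from outside, world axes, zero at the start; "wrist_torque": the same for the moment, N m; "grip_width": opening from 0.0 (shut) to 1.0 (fully open).
Only numpy, scipy, OpenCV 4.12 (cv2) and the standard library are available. Lean on these libraries where they do the work, as an engineer would, in place of code of your own. Each camera call takes 0.05 s, during which the arm holds its last target.

## Working session

There is one attempt and no reset: what is moved stays moved. The work goes in short steps, Python scripts to look and compute and a tool call to move; the robot and the scene stay as the last step left them, time stands still between calls to the robot, and variables do not carry over. Pictures are saved under pics/ and viewed, and the job is handed in when it is done.

Besides the shell and the picture viewer there is one more tool, called after "Request:" as a command line: name --argument value ..., lists and objects as JSON in quotes. jog_arm: Moves the arm, as the interface text tells. Its arguments: {"type":"object","properties":{"increments":{"type":"array","items":{"type":"object","properties":{"rx":{"type":"number"},"ry":{"type":"number"},"rz":{"type":"number"},"x":{"type":"number"},"y":{"type":"number"},"z":{"type":"number"},"hand":{"type":"number"}}}},"force":{"type":"number"}},"required":["increments"]}

```bash
mkdir -p pics
python3 - <<'E'
from rig import sense, capture, get_calibration
import cv2
for n in("scene","top"):
    im=capture(n); cv2.imwrite(f"pics/{n}0.png",im[:,:,::-1])
    c=get_calibration(n); print(n,c)
print(sense())
E
```

```text
scene {'camera_matrix': array([[455.72511953,   0.        , 318.43823454],
       [  0.        , 455.72511953, 202.07788796],
       [  0.        ,   0.        ,   1.        ]]), 'R': array([[-0.49426536,  0.86930588, -0.00300556],
       [ 0.76059227,  0.43077417, -0.48572937],
       [-0.42095268, -0.2423652 , -0.87410408]]), 't': array([ 232.72424543, -417.64797996, 1146.90309521])}
top {'camera_matrix': array([[419.10802206,   0.        , 317.34269702],
       [  0.        , 419.10802206, 203.30694945],
       [  0.        ,   0.        ,   1.        ]]), 'R': array([[ 0.01652078, -0.99936815,  0.03147002],
       [-0.98251286, -0.02206408, -0.18488279],
       [ 0.18546033, -0.02786529, -0.98225658]]), 't': array([ 35.78806422, 591.60951882, 852.36721991])}
{'time_s': 0.1, 'joints': array([ 1.04657798e+00,  3.13393640e-01,  1.49836233e+00, -2.39517647e-05,
        1.33097480e+00, -2.23401590e-01]), 'dq': array([ 0.00010616, -0.00071523, -0.00169386, -0.00059404, -0.00097758,
       -0.00099195]), 'tau': array([ 2.99110550e-03, -4.12899935e+01, -2.60142857e+01, -1.42380459e-04,
        3.03615430e-03,  3.08532617e-05]), 'eef_pos': array([155.46026964, 501.21905616, 230.79204636]), 'ee_rot': array([ 0.69898443,  0.10557462,  0.69926299, -0.10632982]), 'force': array([-0.87243036, -0.36268154,  0.22615762]), 'wrist_torque': array([ 0.00720925, -0.02599438, -0.01037158]), 'grip_width': 0.9963300616979851}
```

View pics/scene0.png

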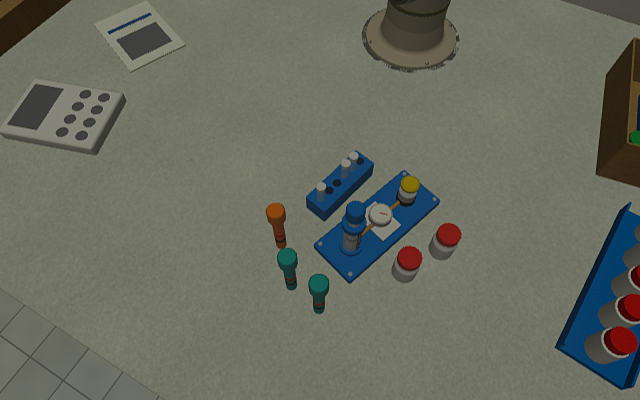

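View pics/top0.png

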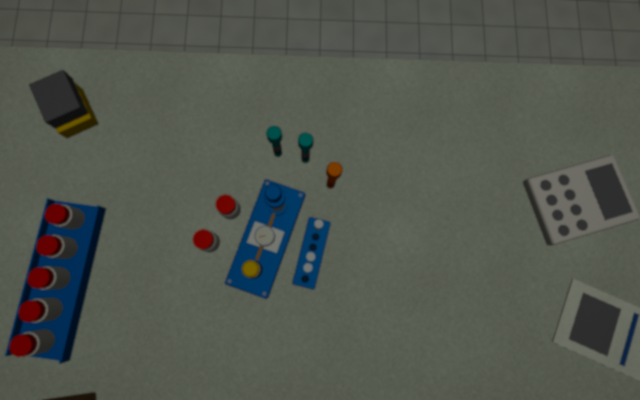

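Run:
```python
import cv2
a=cv2.imread("pics/scene0.png")[140:320,255:475]; b=cv2.imread("pics/top0.png")[115:305,185:345]
cv2.imwrite("pics/c_scene.png",cv2.resize(a,None,fx=3.3,fy=3.3,interpolation=cv2.INTER_CUBIC))
cv2.imwrite("pics/c_top.png",cv2.resize(cv2.convertScaleAbs(b,alpha=1.6),None,fx=3.15,fy=3.15,interpolation=cv2.INTER_CUBIC))
```

```text
(no output)
```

View pics/c_scene.png

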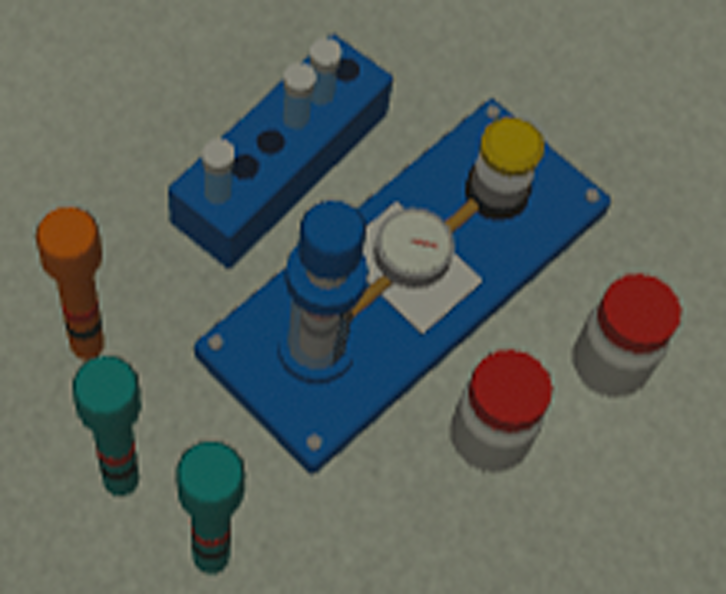

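View pics/c_top.png

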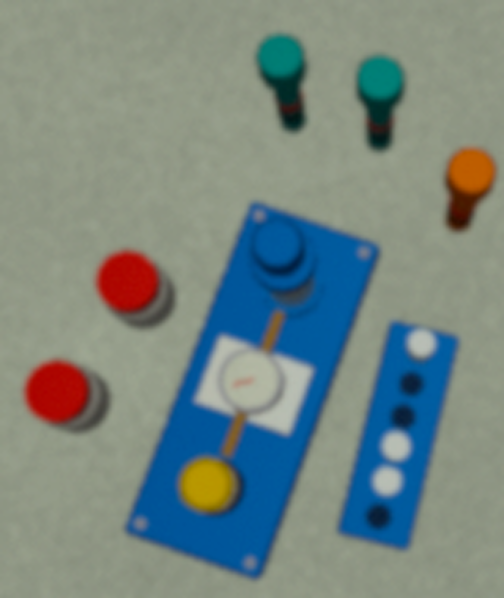

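```bash
cat > fit.py <<'E'
import numpy as np
from rig import get_calibration
from scipy.optimize import least_squares
C={n:get_calibration(n) for n in("scene","top")}
def proj(n,X):
    c=C[n]; p=c["R"]@X+c["t"]; p=c["camera_matrix"]@p; return p[:2]/p[2]
def ray(n,uv,z):
    c=C[n]; d=c["R"].T@np.linalg.inv(c["camera_matrix"])@np.array([*uv,1]); o=-c["R"].T@c["t"]; return o+d*(z-o[2])/d[2]
E
python3 - <<'E'
from fit import *
S=lambda u,v:(u/3.3+255,v/3.3+140)
T=lambda u,v:(u/3.15+185,v/3.15+115)
F=[("scene",S(513,145),(0,75,80)),("scene",S(333,228),(0,-75,165)),("scene",S(415,243),(0,0,53)),
("top",T(207,485),(0,75,80)),("top",T(277,244),(0,-75,165)),("top",T(251,380),(0,0,53))]
for f in F: print(f[0],f[2],ray(f[0],f[1],f[2][2]).round(1))
cs={"scene":[S(197,345),S(312,460),S(610,200),S(490,98)],"top":[T(380,243),T(253,203),T(127,530),T(260,577)]}
loc=[(-50,-125,20),(50,-125,20),(50,125,20),(-50,125,20)]
for n in cs:
    for p,l in zip(cs[n],loc): print(n,l,ray(n,p,20).round(1))
# which sign of x?
from itertools import product
for s in(1,-1):
  G=F+[(n,p,(s*l[0],l[1],l[2])) for n in cs for p,l in zip(cs[n],loc)]
  def W(q,l): c,si=np.cos(q[2]),np.sin(q[2]); return np.array([q[0]+c*l[0]-si*l[1],q[1]+si*l[0]+c*l[1],l[2]])
  y=ray("top",F[3][1],80)-ray("top",F[4][1],165)
  q0=[*ray("top",F[5][1],53)[:2],np.arctan2(y[1],y[0])-np.pi/2]
  for sub in("both","scene","top"):
    g=[e for e in G if sub in("both",e[0])]
    r=least_squares(lambda q:np.concatenate([proj(e[0],W(q,e[2]))-e[1] for e in g]),q0,loss="soft_l1",x_scale=[10,10,.1])
    print(s,sub,r.x.round(4),"cost",r.cost.round(2),"knob",W(r.x,(0,-75,150)).round(1),"vent",W(r.x,(0,75,80)).round(1))
    if sub=="both": print(r.fun.reshape(-1,2).round(1).tolist())
E
```

```text
scene (0, 75, 80) [451.4 184.8  80. ]
scene (0, -75, 165) [591.3 137.2 165. ]
scene (0, 0, 53) [520.  160.7  53. ]
top (0, 75, 80) [447.2 181.2  80. ]
top (0, -75, 165) [589.  135.1 165. ]
top (0, 0, 53) [518.6 158.2  53. ]
scene (-50, -125, 20) [621.8  77.9  20. ]
scene (50, -125, 20) [649.9 165.9  20. ]
scene (50, 125, 20) [419.5 244.7  20. ]
scene (-50, 125, 20) [388.6 152.7  20. ]
top (-50, -125, 20) [622.4  73.2  20. ]
top (50, -125, 20) [649.6 165.   20. ]
top (50, 125, 20) [417.5 241.8  20. ]
top (-50, 125, 20) [387.6 149.9  20. ]
1 both [519.6319 159.3167   1.2539] cost 11.76 knob [590.9 135.9 150. ] vent [448.4 182.7  80. ]
[[-0.4, -1.7], [-0.6, -0.6], [-0.6, -0.5], [-0.7, -0.6], [-0.4, -1.0], [-0.5, -0.5], [-2.6, -0.8], [-0.1, 2.4], [1.1, -0.9], [-0.2, -1.6], [0.1, -0.2], [-1.2, -1.9], [-1.9, 0.5], [-0.4, 1.1]]
1 scene [520.5769 160.6023   1.2517] cost 5.7 knob [591.8 137.1 150. ] vent [449.4 184.1  80. ]
1 top [518.8714 157.9058   1.2549] cost 3.21 knob [590.2 134.6 150. ] vent [447.6 181.2  80. ]
-1 both [519.1337 159.4359   1.2655] cost 493.67 knob [590.7 136.9 150. ] vent [447.6 182.   80. ]
[[-0.6, -2.2], [0.0, -0.4], [-0.4, -0.7], [-0.4, -0.2], [-0.9, -0.9], [-0.6, -0.3], [35.7, 37.5], [-37.0, -35.1], [-37.1, -32.9], [37.2, 29.2], [-42.3, -14.4], [39.9, 12.3], [42.4, 16.2], [-43.6, -13.7]]
-1 scene [520.6502 160.8495   1.2418] cost 274.27 knob [591.6 136.6 150. ] vent [449.7 185.1  80. ]
-1 top [518.3023 158.1      1.2815] cost 216.95 knob [590.2 136.7 150. ] vent [446.4 179.5  80. ]
```

Run:
```python
from fit import *
from rig import sense
from scipy.spatial.transform import Rotation as Ro
s=sense(); q=s["ee_rot"]; print(Ro.from_quat(q,scalar_first=True).as_matrix().round(4))
for nm,n,uv,z in [("orange","top",(334.5,169.5),140),("turq2","top",(306,139.5),140),("turq1","top",(274,134),140),("bA","top",(226,204),75),("bB","top",(203.5,239.5),75),
 ("orange","scene",(276,211),140),("turq2","scene",(287,257),140),("turq1","scene",(319,284),140)]:
  print(nm,n,ray(n,uv,z).round(0), ray(n,uv,z-20).round(0))
```

```text
[[-5.000e-04  2.963e-01  9.551e-01]
 [-1.000e-03  9.551e-01 -2.963e-01]
 [-1.000e+00 -1.100e-03 -2.000e-04]]
orange top [644.  17. 140.] [649.  15. 120.]
turq2 top [705.  75. 140.] [712.  75. 120.]
turq1 top [715. 139. 140.] [722. 141. 120.]
bA top [581. 240.  75.] [585. 243.  55.]
bB top [506. 282.  75.] [508. 286.  55.]
orange scene [646.  20. 140.] [638.  13. 120.]
turq2 scene [706.  78. 140.] [700.  73. 120.]
turq1 scene [720. 143. 140.] [714. 140. 120.]
```

Request:
jog_arm --increments '[{"y": -21.7, "z": 37.4, "hand": 0}, {"y": -21.7, "z": 37.4, "hand": 0}, {"y": -21.7, "z": 37.4, "hand": 0}, {"y": -21.7, "z": 37.4, "hand": 0}, {"y": -21.7, "z": 37.4, "hand": 0}]' --force 30

```text
schema error: expected keys rx, ry, rz, x, y, z, hand
```

Request:
jog_arm --increments '[{"y": -21.7, "z": 37.4, "hand": 0}, {"y": -21.7, "z": 37.4, "hand": 0}, {"y": -21.7, "z": 37.4, "hand": 0}, {"y": -21.7, "z": 37.4, "hand": 0}, {"y": -21.7, "z": 37.4, "hand": 0}]'

```text
schema error: expected keys rx, ry, rz, x, y, z, hand
```

Request:
jog_arm --increments '[{"x": 50, "hand": 0}, {"x": 40, "hand": 0}, {"x": 25, "hand": 0}, {"hand": 0}]'

```text
schema error: expected keys rx, ry, rz, x, y, z, hand
```

All keys are required in every row.

Request:
jog_arm --increments '[{"rx": 0, "ry": 0, "rz": 0, "x": 0, "y": -21.7, "z": 37.4, "hand": 0}, {"rx": 0, "ry": 0, "rz": 0, "x": 0, "y": -21.7, "z": 37.4, "hand": 0}, {"rx": 0, "ry": 0, "rz": 0, "x": 0, "y": -21.7, "z": 37.4, "hand": 0}, {"rx": 0, "ry": 0, "rz": 0, "x": 0, "y": -21.7, "z": 37.4, "hand": 0}, {"rx": 0, "ry": 0, "rz": 0, "x": 0, "y": -21.7, "z": 37.4, "hand": 0}]' --force 30

```text
time_s: 0.72
eef_pos: [302.7, 341.2, 231.1]
ee_rot: [0.699, 0.106, 0.699, -0.106]
force: [0.1, 0.2, -0.4]
grip_width: 0.003
```

Request:
jog_arm --increments '[{"rx": 0, "ry": 0, "rz": 0, "x": 0, "y": -21.7, "z": 37.4, "hand": 0}, {"rx": 0, "ry": 0, "rz": 0, "x": 0, "y": -21.7, "z": 37.4, "hand": 0}, {"rx": 0, "ry": 0, "rz": 0, "x": 0, "y": -21.7, "z": 37.4, "hand": 0}, {"rx": 0, "ry": 0, "rz": 0, "x": 0, "y": -21.7, "z": 37.4, "hand": 0}, {"rx": 0, "ry": 0, "rz": 0, "x": 0, "y": 0, "z": 0, "hand": 0}]'

```text
time_s: 1.35
eef_pos: [420.4, 213.4, 230.8]
ee_rot: [0.699, 0.107, 0.699, -0.107]
force: [-0.7, 1.0, -1.1]
grip_width: 0.003
```

Request:
jog_arm --increments '[{"rx": 0, "ry": 0, "rz": 0, "x": 0, "y": -20.7, "z": 35.8, "hand": 0}, {"rx": 0, "ry": 0, "rz": 0, "x": 45, "y": 0, "z": 0, "hand": 0}, {"rx": 0, "ry": 0, "rz": 0, "x": 45, "y": 0, "z": 0, "hand": 0}, {"rx": 0, "ry": 0, "rz": 0, "x": 35, "y": 0, "z": 0, "hand": 0}, {"rx": 0, "ry": 0, "rz": 0, "x": 0, "y": 0, "z": 0, "hand": 0}]'

```text
time_s: 1.98
eef_pos: [445.5, 185.1, 104.6]
ee_rot: [0.697, 0.105, 0.701, -0.106]
force: [0.2, -0.5, 0.6]
grip_width: -0.001
```

Run:
```python
from rig import *
from fit import proj
import cv2,numpy as np
s=sense(); print(s["eef_pos"],s["ee_rot"],s["force"])
for n in("scene","top"):
    im=capture(n)[:,:,::-1].copy(); u,v=proj(n,s["eef_pos"]).round().astype(int); print(n,u,v)
    cv2.imwrite(f"pics/{n}1.png",cv2.resize(im[v-70:v+70,u-100:u+100],None,fx=4,fy=4,interpolation=cv2.INTER_CUBIC))
```

```text
[445.53864475 185.12370205 104.63695383] [ 0.69743534  0.10521926  0.70088001 -0.10620765] [ 0.23272131 -0.53490075  0.62854319]
scene 414 174
top 247 269
```

View pics/scene1.png

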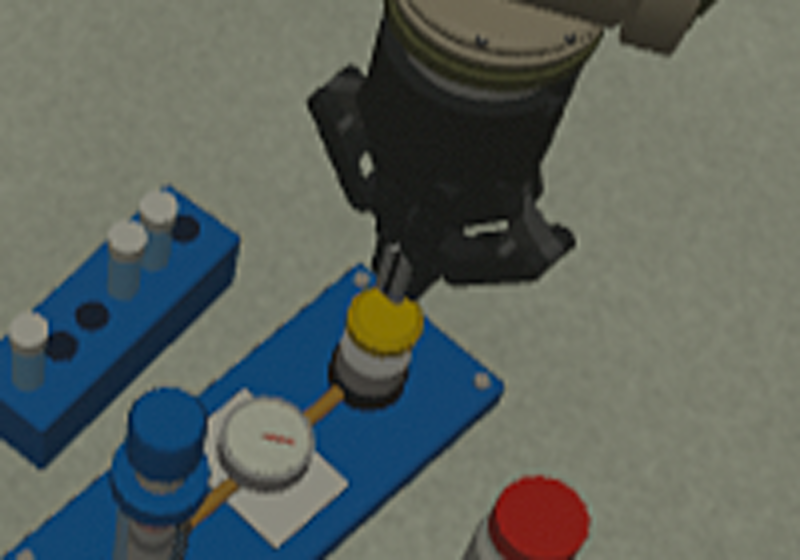

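Request:
jog_arm --increments '[{"rx": 0, "ry": 0, "rz": 0, "x": 10, "y": -1.1, "z": 3.5, "hand": 0}, {"rx": 0, "ry": 0, "rz": 0, "x": 12, "y": 0, "z": 0, "hand": 0}, {"rx": 0, "ry": 0, "rz": 0, "x": 5, "y": 0, "z": 0, "hand": 0}, {"rx": 0, "ry": 0, "rz": 0, "x": 0, "y": 0, "z": 0, "hand": 0}]'

```text
time_s: 2.58
eef_pos: [450.1, 182.6, 79.1]
ee_rot: [0.699, 0.106, 0.699, -0.106]
force: [-0.2, -0.2, 2.2]
grip_width: -0.001
```

Contact at about 79 mm with 2.2 N, as expected. I'll press on in small steps.

Request:
jog_arm --increments '[{"rx": 0, "ry": 0, "rz": 0, "x": 4, "y": 0, "z": 0, "hand": 0}, {"rx": 0, "ry": 0, "rz": 0, "x": 4, "y": 0, "z": 0, "hand": 0}, {"rx": 0, "ry": 0, "rz": 0, "x": 1.5, "y": 0, "z": 0, "hand": 0}, {"rx": 0, "ry": 0, "rz": 0, "x": 0, "y": 0, "z": 0, "hand": 0}]'

```text
time_s: 3.08
eef_pos: [450.5, 182.8, 70.1]
ee_rot: [0.699, 0.106, 0.699, -0.106]
force: [-2.8, 0.1, 7.6]
grip_width: 0.001
```

Request:
jog_arm --increments '[{"rx": 0, "ry": 0, "rz": 0, "x": 1, "y": 0, "z": 0, "hand": 0}, {"rx": 0, "ry": 0, "rz": 0, "x": 0, "y": 0, "z": 0, "hand": 0}, {"rx": 0, "ry": 0, "rz": 0, "x": 0, "y": 0, "z": 0, "hand": 0}]'

```text
time_s: 3.45
eef_pos: [450.6, 182.8, 69.9]
ee_rot: [0.7, 0.106, 0.699, -0.106]
force: [-4.5, -0.9, 15.4]
grip_width: -0.003
```

Request:
jog_arm --increments '[{"rx": 0, "ry": 0, "rz": 0, "x": -10, "y": 0, "z": 0, "hand": 0}, {"rx": 0, "ry": 0, "rz": 0, "x": -20, "y": 0, "z": 0, "hand": 0}, {"rx": 0, "ry": 0, "rz": 0, "x": -40, "y": 0, "z": 0, "hand": 0}, {"rx": 0, "ry": 0, "rz": 0, "x": -40, "y": 0, "z": 0, "hand": 0}, {"rx": 0, "ry": 0, "rz": 0, "x": -35, "y": 0, "z": 0, "hand": 0}]'

```text
time_s: 4.08
eef_pos: [450.3, 182.8, 215.1]
ee_rot: [0.699, 0.106, 0.699, -0.106]
force: [0.5, -0.6, -0.3]
grip_width: 0.001
```

Request:
jog_arm --increments '[{"rx": 0, "ry": 0, "rz": 0, "x": 0, "y": 0, "z": 0, "hand": 80}, {"rx": 0, "ry": 0, "rz": 0, "x": 0, "y": -1, "z": 35, "hand": 80}, {"rx": 0, "ry": 0, "rz": 0, "x": 0, "y": -1, "z": 40, "hand": 80}, {"rx": 0, "ry": 0, "rz": 0, "x": 0, "y": -1, "z": 35, "hand": 80}, {"rx": 0, "ry": 0, "rz": 0, "x": 0, "y": 0, "z": 0, "hand": 80}]'

```text
time_s: 4.7
eef_pos: [555.4, 146.3, 211.7]
ee_rot: [0.698, 0.106, 0.7, -0.107]
force: [-0.8, 0.2, -0.6]
grip_width: 0.939
```

Run:
```python
from rig import *
import cv2,numpy as np
from scipy.spatial.transform import Rotation as Ro
s=sense(); print(s["eef_pos"],s["force"],s["grip_width"]); print(Ro.from_quat(s["ee_rot"],scalar_first=True).as_matrix().round(4))
for n,(u,v) in dict(scene=(370,200),top=(265,230)).items():
    im=capture(n)[:,:,::-1].copy()
    cv2.imwrite(f"pics/{n}2.png",cv2.resize(cv2.convertScaleAbs(im[v-70:v+70,u-100:u+100],alpha=1.5),None,fx=4,fy=4,interpolation=cv2.INTER_CUBIC))
```

```text
[555.40678094 146.2893565  211.71115079] [-0.75477854  0.2472248  -0.62713857] 0.9388722262278087
[[-2.200e-03  2.978e-01  9.546e-01]
 [-2.000e-04  9.546e-01 -2.978e-01]
 [-1.000e+00 -9.000e-04 -2.100e-03]]
```

View pics/scene2.png

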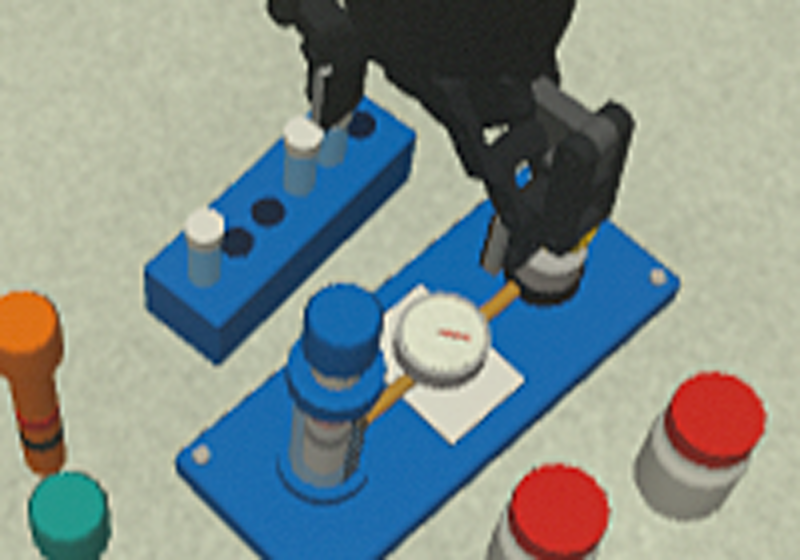

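View pics/top2.png

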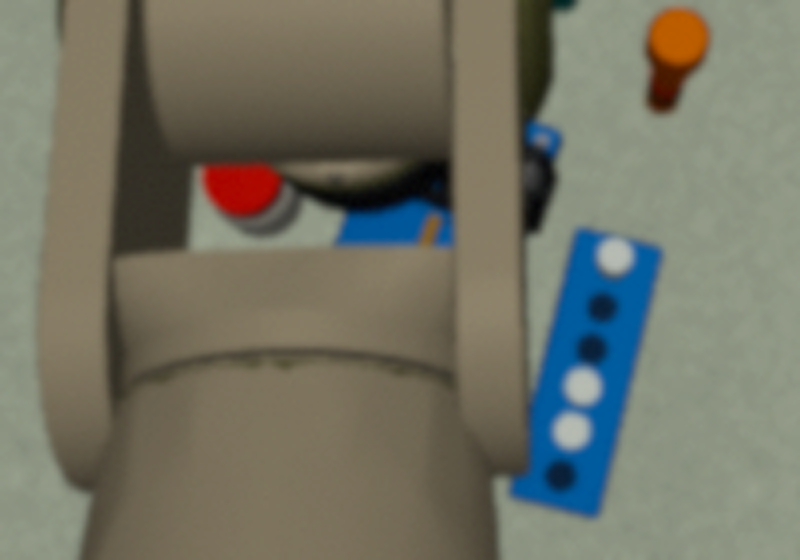

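Request:
jog_arm --increments '[{"rx": 0, "ry": 0, "rz": 0, "x": 0, "y": 0.6, "z": 25, "hand": 80}, {"rx": 0, "ry": 0, "rz": 0, "x": 0, "y": 0, "z": 11.6, "hand": 80}, {"rx": 0, "ry": 0, "rz": 0, "x": 0, "y": 0, "z": 0, "hand": 80}, {"rx": 0, "ry": 0, "rz": 0, "x": 0, "y": 0, "z": 0, "hand": 80}]'

```text
time_s: 5.3
eef_pos: [588.9, 137.3, 213.8]
ee_rot: [0.699, 0.106, 0.699, -0.106]
force: [-0.0, 0.1, 0.7]
grip_width: 0.937
```

Run:
```python
from rig import *
from fit import proj
import cv2,numpy as np
from scipy.spatial.transform import Rotation as Ro
s=sense(); print(s["eef_pos"],s["force"],s["joints"].round(2)); print(Ro.from_quat(s["ee_rot"],scalar_first=True).as_matrix().round(4))
for n,(u,v) in dict(scene=(370,200)).items():
    im=capture(n)[:,:,::-1].copy()
    cv2.imwrite(f"pics/{n}3.png",cv2.resize(cv2.convertScaleAbs(im[v-70:v+70,u-100:u+100],alpha=1.5),None,fx=4,fy=4,interpolation=cv2.INTER_CUBIC))
```

```text
[588.91756763 137.31065223 213.78244509] [-0.02397805  0.07798888  0.67621422] [ 0.04  0.5   1.27  0.    1.37 -1.23]
[[-4.000e-04  2.960e-01  9.552e-01]
 [ 1.000e-04  9.552e-01 -2.960e-01]
 [-1.000e+00 -0.000e+00 -4.000e-04]]
```

View pics/scene3.png

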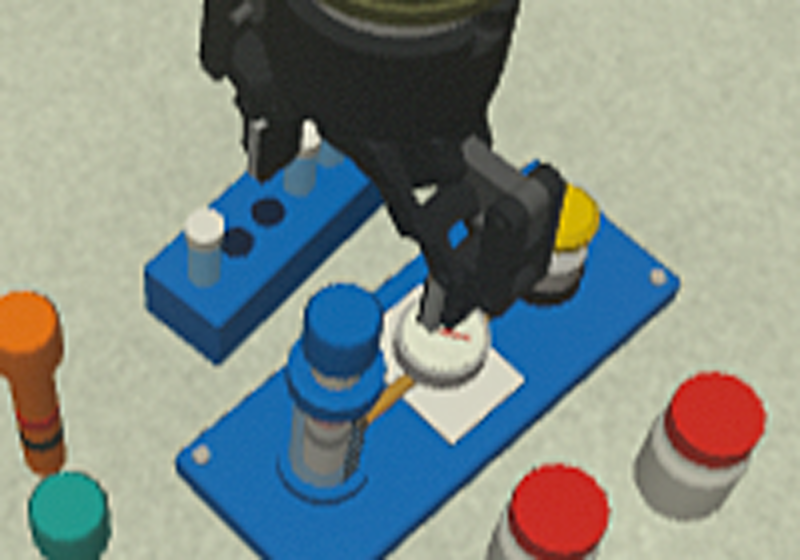

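Request:
jog_arm --increments '[{"rx": 0, "ry": 0, "rz": 0, "x": 30, "y": -0.8, "z": 1.9, "hand": 80}, {"rx": 0, "ry": 0, "rz": 0, "x": 30, "y": 0, "z": 0, "hand": 80}, {"rx": 0, "ry": 0, "rz": 0, "x": 23, "y": 0, "z": 0, "hand": 80}, {"rx": 0, "ry": 0, "rz": 0, "x": 0, "y": 0, "z": 0, "hand": 80}, {"rx": 0, "ry": 0, "rz": 0, "x": 0, "y": 0, "z": 0, "hand": 45}]' --force 20

```text
time_s: 5.98
eef_pos: [591.5, 135.8, 132.1]
ee_rot: [0.7, 0.106, 0.699, -0.106]
force: [0.1, -1.1, 1.0]
grip_width: 0.749
```

```bash
cat > look.py <<'E'
from rig import *
from fit import proj
import cv2,sys
from scipy.spatial.transform import Rotation as Ro
s=sense(); print(s["eef_pos"].round(2),s["force"].round(2),s["wrist_torque"].round(3),round(s["grip_width"]*85.4,1)); print(Ro.from_quat(s["ee_rot"],scalar_first=True).as_matrix().round(4))
u,v=350,205
im=capture("scene")[:,:,::-1].copy()
cv2.imwrite(sys.argv[1],cv2.resize(cv2.convertScaleAbs(im[v-50:v+50,u-66:u+66],alpha=1.6),None,fx=6,fy=6,interpolation=cv2.INTER_CUBIC))
E
python3 look.py pics/s4.png
```

```text
[591.5  135.81 132.11] [ 0.15 -1.11  0.96] [ 0.03  -0.026 -0.037] 64.0
[[ 1.800e-03  2.961e-01  9.552e-01]
 [ 1.000e-04  9.552e-01 -2.961e-01]
 [-1.000e+00  6.000e-04  1.700e-03]]
```

View pics/s4.png

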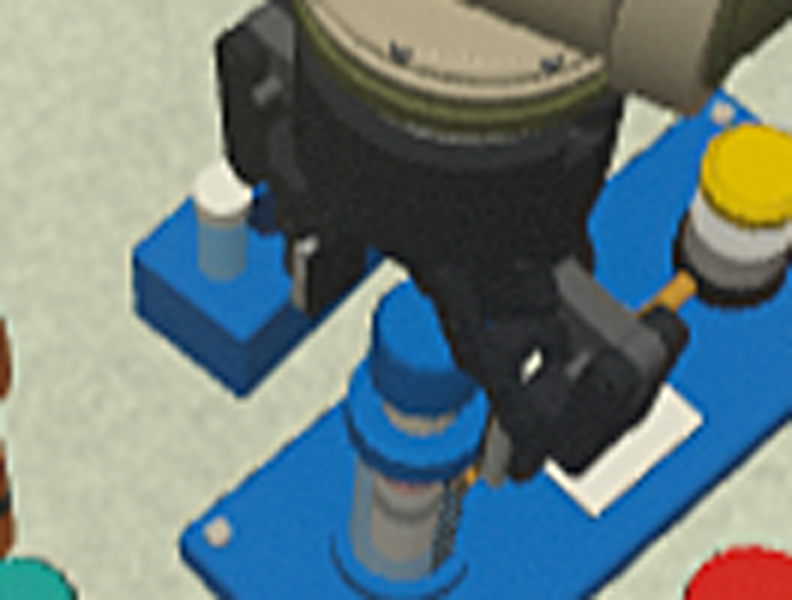

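Request:
jog_arm --increments '[{"rx": 0, "ry": 0, "rz": 0, "x": 0, "y": 0, "z": 0, "hand": 36}, {"rx": 0, "ry": 0, "rz": 0, "x": 0, "y": 0, "z": 0, "hand": 36}, {"rx": 0, "ry": 0, "rz": 0, "x": 0, "y": 0, "z": 0, "hand": 34.5}, {"rx": 0, "ry": 0, "rz": 0, "x": 0, "y": 0, "z": 0, "hand": 34}]' --force 20

```text
time_s: 6.52
eef_pos: [591.1, 135.6, 130.8]
ee_rot: [0.699, 0.106, 0.699, -0.106]
force: [-0.2, -0.1, 0.7]
grip_width: 0.401
```

```bash
python3 look.py pics/s5.png
```

```text
[591.15 135.63 130.81] [-0.22 -0.14  0.68] [ 0.038 -0.009 -0.025] 34.3
[[-0.      0.2963  0.9551]
 [ 0.      0.9551 -0.2963]
 [-1.     -0.     -0.    ]]
```

View pics/s5.png

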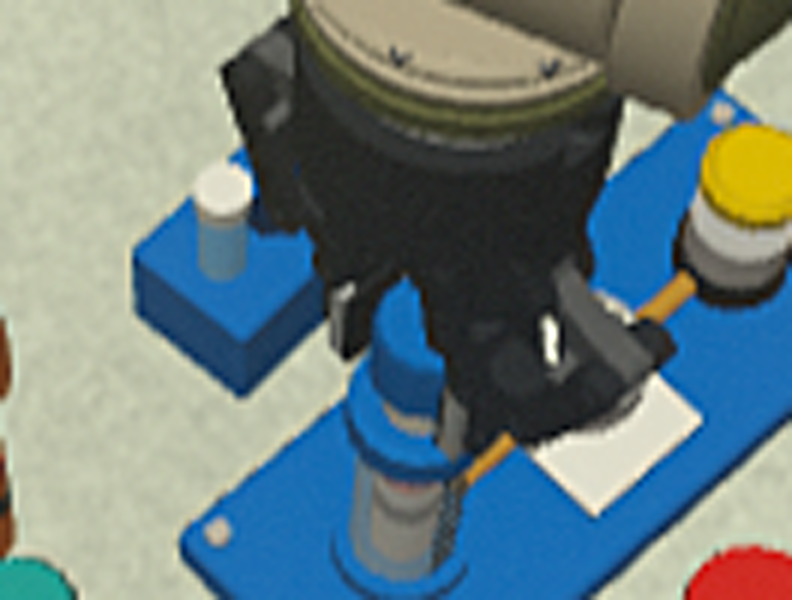

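Request:
jog_arm --increments '[{"rx": 0, "ry": 0, "rz": 0, "x": 0, "y": 0, "z": 0, "hand": 33}, {"rx": 0, "ry": 0, "rz": 0, "x": 0, "y": 0, "z": 0, "hand": 32.5}]' --force 20

```text
time_s: 6.82
eef_pos: [591.2, 135.6, 130.8]
ee_rot: [0.699, 0.106, 0.699, -0.106]
force: [0.1, 0.5, -0.1]
grip_width: 0.383
```

```bash
python3 look.py pics/s6.png
```

```text
[591.16 135.63 130.77] [ 0.11  0.47 -0.07] [ 0.001  0.014 -0.022] 32.7
[[-0.      0.2963  0.9551]
 [-0.      0.9551 -0.2963]
 [-1.     -0.     -0.    ]]
```

Request:
jog_arm --increments '[{"rx": 0, "ry": 0, "rz": 0, "x": 0, "y": 0, "z": 0, "hand": 32}, {"rx": 0, "ry": 0, "rz": 0, "x": 0, "y": 0, "z": 0, "hand": 31.5}, {"rx": 0, "ry": 0, "rz": 0, "x": 0, "y": 0, "z": 0, "hand": 31}]' --force 20

```text
time_s: 7.25
eef_pos: [591.2, 135.7, 130.9]
ee_rot: [0.699, 0.106, 0.699, -0.106]
force: [0.1, 0.5, 0.1]
grip_width: 0.369
```

```bash
python3 look.py pics/s7.png
```

```text
[591.18 135.68 130.87] [0.14 0.48 0.13] [-0.05 -0.01  0.  ] 31.5
[[ 2.000e-04  2.963e-01  9.551e-01]
 [ 0.000e+00  9.551e-01 -2.963e-01]
 [-1.000e+00  1.000e-04  1.000e-04]]
```

View pics/s7.png

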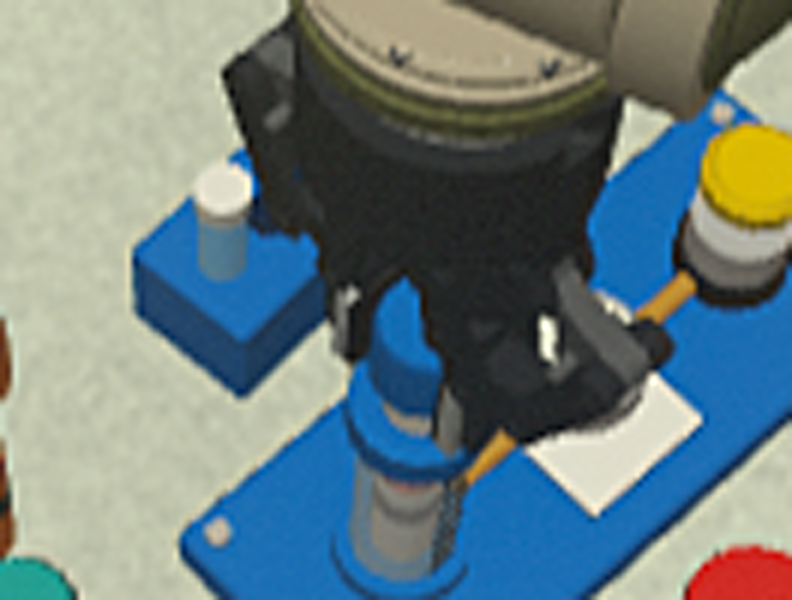

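Request:
jog_arm --increments '[{"rx": 0, "ry": 0, "rz": 0, "x": 0, "y": 0, "z": 0, "hand": 30.5}, {"rx": 0, "ry": 0, "rz": 0, "x": 0, "y": 0, "z": 0, "hand": 30}, {"rx": 0, "ry": 0, "rz": 0, "x": 0, "y": 0, "z": 0, "hand": 30}]' --force 20

```text
time_s: 7.68
eef_pos: [591.2, 135.6, 130.9]
ee_rot: [0.699, 0.106, 0.699, -0.106]
force: [0.6, 0.2, 2.1]
grip_width: 0.365
```

Request:
jog_arm --increments '[{"rx": 0, "ry": 0, "rz": 0, "x": 0, "y": 0, "z": 0, "hand": 24}, {"rx": 0, "ry": 0, "rz": 0, "x": 0, "y": 0, "z": 0, "hand": 20}, {"rx": 0, "ry": 0, "rz": 0, "x": 0, "y": 0, "z": 0, "hand": 20}]' --force 30

```text
time_s: 8.05
eef_pos: [591.2, 135.7, 130.9]
ee_rot: [0.699, 0.106, 0.699, -0.106]
force: [-0.1, -0.4, 2.4]
grip_width: 0.359
```

```bash
python3 look.py pics/s8.png
```

```text
[591.19 135.66 130.9 ] [-0.12 -0.45  2.45] [-0.012  0.026 -0.01 ] 30.7
[[ 2.000e-04  2.963e-01  9.551e-01]
 [ 0.000e+00  9.551e-01 -2.963e-01]
 [-1.000e+00  1.000e-04  2.000e-04]]
```

Request:
jog_arm --increments '[{"rx": 0, "ry": 0, "rz": 0, "x": -2, "y": 0, "z": 0, "hand": 20}, {"rx": 0, "ry": 0, "rz": 0, "x": -4, "y": 0, "z": 0, "hand": 20}, {"rx": 0, "ry": 0, "rz": 0, "x": -4, "y": 0, "z": 0, "hand": 20}, {"rx": 0, "ry": 0, "rz": 0, "x": 0, "y": 0, "z": 0, "hand": 20}]'

```text
time_s: 8.6
eef_pos: [591.3, 135.7, 141.2]
ee_rot: [0.699, 0.106, 0.699, -0.106]
force: [0.4, -0.1, -0.8]
grip_width: 0.36
```

```bash
python3 look.py pics/s9.png
```

```text
[591.29 135.66 141.18] [ 0.43 -0.08 -0.79] [-0.018  0.012 -0.048] 30.8
[[ 6.000e-04  2.963e-01  9.551e-01]
 [ 0.000e+00  9.551e-01 -2.963e-01]
 [-1.000e+00  2.000e-04  6.000e-04]]
```

View pics/s9.png

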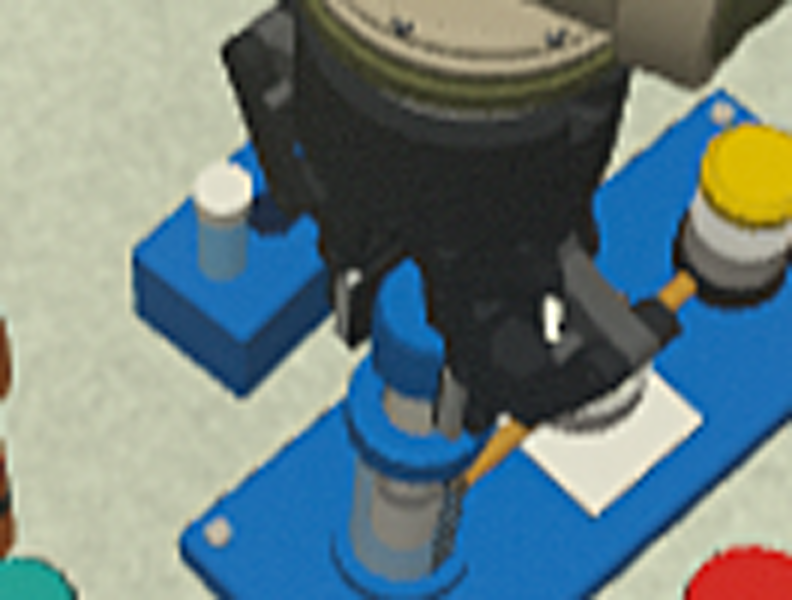

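Request:
jog_arm --increments '[{"rx": 0, "ry": 0, "rz": 0, "x": -6, "y": 0, "z": 0, "hand": 20}, {"rx": 0, "ry": 0, "rz": 0, "x": -6, "y": 0, "z": 0, "hand": 20}, {"rx": 0, "ry": 0, "rz": 0, "x": -6, "y": 0, "z": 0, "hand": 20}, {"rx": 0, "ry": 0, "rz": 0, "x": -6, "y": 0, "z": 0, "hand": 20}, {"rx": 0, "ry": 0, "rz": 0, "x": 0, "y": 0, "z": 0, "hand": 20}]'

```text
time_s: 9.28
eef_pos: [591.4, 135.7, 165.4]
ee_rot: [0.699, 0.106, 0.699, -0.106]
force: [-0.1, 0.7, -1.6]
grip_width: 0.358
```

```bash
python3 look.py pics/s10.png
```

```text
[591.36 135.66 165.37] [-0.12  0.67 -1.59] [-0.071 -0.019 -0.028] 30.5
[[ 1.000e-03  2.962e-01  9.551e-01]
 [ 0.000e+00  9.551e-01 -2.962e-01]
 [-1.000e+00  3.000e-04  9.000e-04]]
```

View pics/s10.png

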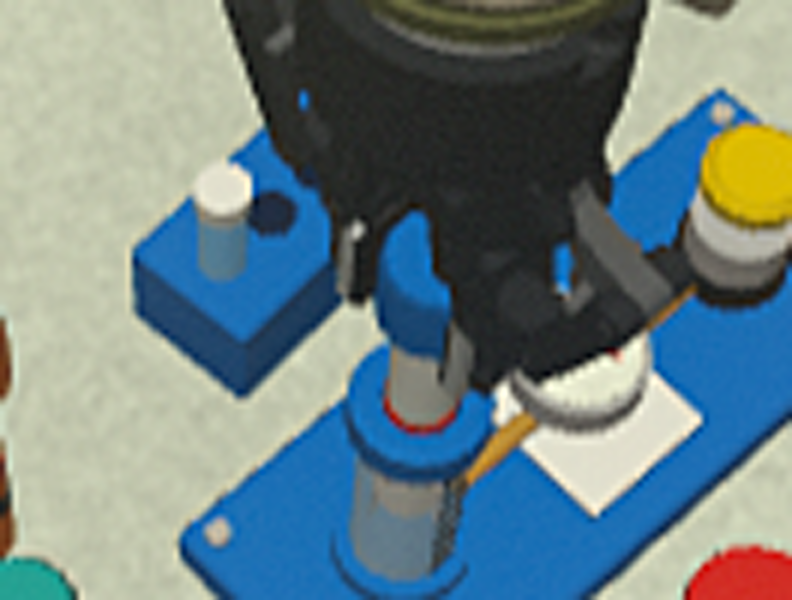

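The red band is just emerging at a lift of about 34.5 mm (it should begin at 32 mm), and the forces are small. I have 13.5 mm left to go.

Request:
jog_arm --increments '[{"rx": 0, "ry": 0, "rz": 0, "x": -5, "y": 0, "z": 0, "hand": 20}, {"rx": 0, "ry": 0, "rz": 0, "x": -5, "y": 0, "z": 0, "hand": 20}, {"rx": 0, "ry": 0, "rz": 0, "x": -3.5, "y": 0, "z": 0, "hand": 20}, {"rx": 0, "ry": 0, "rz": 0, "x": 0, "y": 0, "z": 0, "hand": 20}, {"rx": 0, "ry": 0, "rz": 0, "x": 0, "y": 0, "z": 0, "hand": 20}]'

```text
time_s: 9.95
eef_pos: [591.1, 135.7, 178.2]
ee_rot: [0.699, 0.106, 0.699, -0.106]
force: [0.0, -0.1, -1.3]
grip_width: 0.367
```

```bash
python3 look.py pics/s11.png
```

```text
[591.06 135.65 178.15] [ 0.02 -0.05 -1.29] [ 0.085 -0.074 -0.018] 31.3
[[-3.000e-04  2.963e-01  9.551e-01]
 [-0.000e+00  9.551e-01 -2.963e-01]
 [-1.000e+00 -1.000e-04 -3.000e-04]]
```

View pics/s11.png

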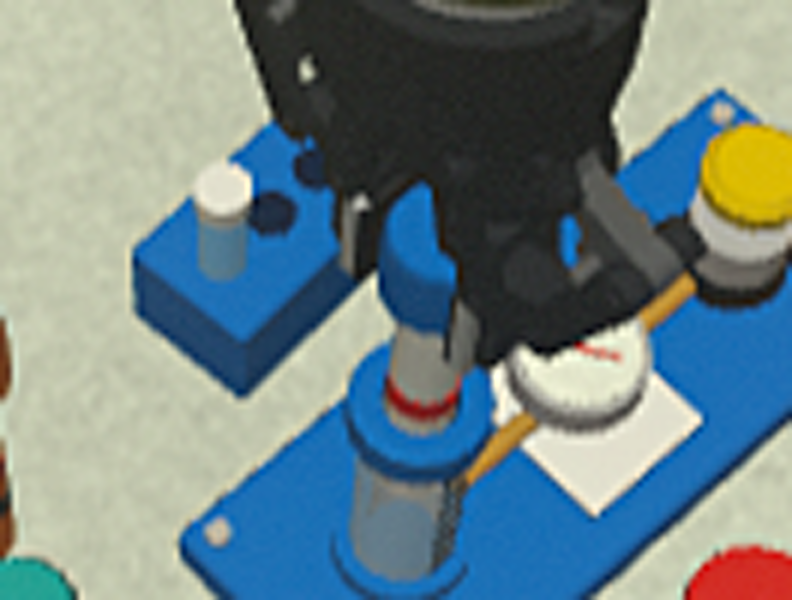

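Run:
```python
from rig import *
from fit import *
import cv2
im=capture("scene")[:,:,::-1]
d=C["scene"]["R"].T@np.array([0,0,-1]); d[2]=0; d/=np.linalg.norm(d)
o=np.array([590.7,136,0.])
for L in(42,44,47,50,54):
    p=o+d*10
    print(L,[proj("scene",p+[0,0,25+L+h]).round(1).tolist() for h in(63,53)],"knob lower front",proj("scene",o+d*16+[0,0,25+L+110]).round(1))
print("mouth front",proj("scene",o+d*11+[0,0,120]).round(1))
cv2.imwrite("pics/s12.png",cv2.resize(cv2.convertScaleAbs(im[245-45-10:245-10,330:390][:, :],alpha=1.6),None,fx=12,fy=12,interpolation=cv2.INTER_NEAREST))
s=sense();print(s["force"],s["dq"].round(4))
```

```text
42 [[354.2, 223.9], [353.8, 226.6]] knob lower front [356.4 213.9]
44 [[354.3, 223.4], [353.9, 226.1]] knob lower front [356.5 213.3]
47 [[354.4, 222.6], [354.0, 225.3]] knob lower front [356.6 212.4]
50 [[354.6, 221.7], [354.1, 224.5]] knob lower front [356.8 211.5]
54 [[354.7, 220.6], [354.3, 223.4]] knob lower front [357.  210.2]
mouth front [353.9 227.2]
[-0.97493505 -0.11709754 -1.28021986] [ 0.0004 -0.0003 -0.0012 -0.0029 -0.0002  0.0005]
```

View pics/s12.png

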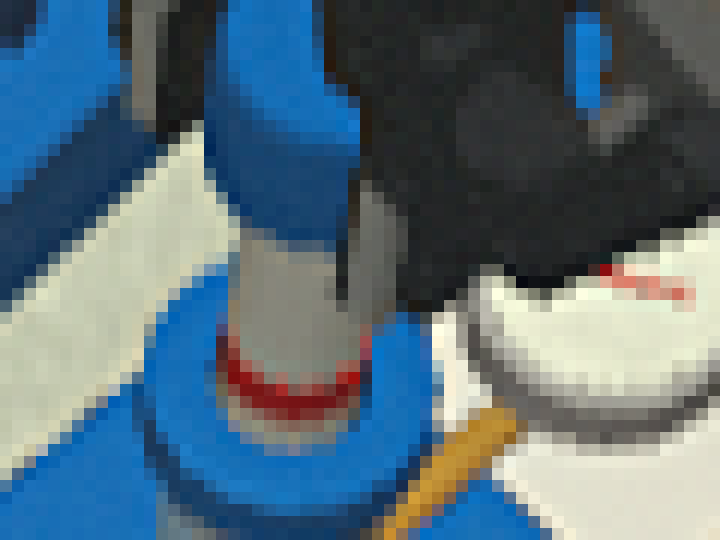

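```bash
python3 -c "
from rig import *
print(finish_job())"
```

```text
the job is handed in; nothing more can be done
None
```

I pressed the vent plunger down to its stop and let it spring back. Then I gripped the blue knob, drew the rod straight up about 47 mm, and handed the job in with the rod still held. `finish_job()` gives no verdict.

- **Vent:** With the piston home, the plunger met the fingers at about 79 mm and stopped at 70 mm. There the force rose to 15 N with no further movement. Later pictures show the yellow head back up.
- **Lift:** The tool rose 47.3 mm (130.9 to 178.2 mm), inside the 41.5–54.5 mm window. The last enlarged picture shows the whole red band out at pixel rows 222–225. White rod shows below it to row 227 at the collar, with no black visible, which matches my projection for a 47 mm lift.
- **Hold:** The tool was vertical to within 0.001 rad. In the readings taken while lifting and holding, sideways force was 1 N or less and the downward load was about 1.3 N, roughly the rod's weight. The arm was still.
- **Bystanders:** I moved above and clear of the bottles, tube rack and orange and turquoise look-alikes. I did not measure their positions again at the end.

No check failed. The two cameras put the knob about 3 mm apart, so I used the midpoint, and the grip closed with almost no sideways force. The job took about 10 s of the 40 s allowed.

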